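# Snug up the spice rack and ease its keeper off

### The arm

A 6-joint arm with a two-finger parallel gripper is mounted at the origin on a cart in front of the work surface, level with it; the furniture and walls round the work are solid. World frame = base frame: x ahead of the robot, y to its left, z up, the work surface at z = 0. Lengths are in m, angles in degrees, forces in N, time in s.
With the tool pointing down it reaches from about 0.35 to 0.775 m from the base axis. Payload 7.3 kg.
Tool frame: the origin (TCP) lies midway between the tips of the shut fingers; the grasp point (between the pads) lies bot.grip_point_offset behind it (bot.grip_point_offset is the distance from the TCP to the grasp point, in m); z points along the fingers, y is the direction in which the jaws open and shut (so a half turn about z gives the same grasp; the last joint's range is limited). The gripper opens to 92 mm and grips with 3 to 60 N. Pads are 19 mm wide; open, the fingers measure 130 mm over their backs; the gripper's body (75 mm by 190 mm) begins 47 mm behind the grasp point.
Start: joints at [59.989, 19.595, 87.324, -0, 73.075, -8.365], TCP at [0.194, 0.488, 0.227] pointing down, gripper open.
Joint ranges: [-145.02, 145.02], [-44.19, 115.74], [2.07, 154.8], [-57.11, 237.11], [16.16, 152.29], [-177.93, 177.93]. Speed limits (degrees/s): [147.25, 147.25, 180, 180, 180, 180].

### API

Orientations are given as [roll, pitch, yaw] about the fixed x, y, z axes, in that order (R = Rz(yaw) Ry(pitch) Rx(roll)).
In Python, from bench import telemetry, optics, ticket, bot gives the robot as it stands.
- The arm moves only by the tool move_arm, never from a script. Its argument "deltas" is a list of rows, each a list of 7 numbers: the shift along the tool's x, y, z normalised to -1 to 1, where 1 is 300 mm, then the turn, a rotation vector about the tool's x, y, z normalised to -1 to 1, where 1 is 360 degrees, then the closure, from 0 (fully open) to 1 (shut). A call has 1 to 8 rows; each row is the pose to reach, as a shift and turn from the pose commanded when the call began, along the tool's axes at that moment, turning the shorter way round; what a row does not reach only later rows make up. A row lasts 1/8 s, in which the tool goes at most 62.5 mm and 10.7 degrees, less where a joint would pass 70% of its speed; a pose out of reach is approached as far as the arm can. A call with a number of a shift or a turn outside -1 to 1 is refused whole. A call with a gripper value outside its range is refused whole. The fingers move at their own pace and stop on an object; "force" is the grip in N (left out, the last holds). Time passes only in rows, so rows that repeat a pose let the fingers close. It gives the time, the measured TCP pose, the force and the opening at its end, in the units of the state.
- telemetry.observe(): the state, without advancing time (a new reading comes with each control period).
- optics.get_image(name): name is "scene" or "top" or "wrist"; returns the picture (384x512x3 uint8, red, green, blue); there is no depth.
- optics.calibration(name): a dict with "camera_matrix" (3x3 intrinsics, pixels), "view" (4x4, takes a point from world to camera coordinates); the wrist camera has in their place "T_tool_cam" (4x4, takes a point from camera to tool coordinates, whose origin is the TCP and whose axes are the flange's). Camera axes: x right, y up, looking along -z (the intrinsics and any distortion apply to the point x, -y, -z); pixel columns grow to the right and rows downward; lengths in m; the calibration is good to about 2 mm. A picture is of the moment at which its call begins: read the wrist's pose just before it. calibration takes no time and is no camera call.
- ticket.sign_off(): hands the job in, once; it reports no verdict.
The state is a dict: "t": time; "joints": joint angles; "qd": joint speeds; "tau": joint torques, N m; "eef_pos": TCP position; "orientation": TCP orientation; "contact_force": force on the tool from outside, world axes, zero at the start; "wrist_torque": the same for the moment, N m; "opening": opening from 0.0 (shut) to 1.0 (fully open).
Only numpy, scipy, OpenCV 4.12 (cv2) and the standard library are available. Lean on these libraries where they do the work, as an engineer would, in place of code of your own. Each camera call takes 0.05 s, during which the arm holds its last target.

### The job

Slide the keeper of the spice rack gently along its track until the three spice jars are pressed snugly together against the end stop and you feel it go tight (a light press, held for a moment; do not crush the jars), then back the keeper off until its front plate stands about a finger's width, 15 mm, clear of the jars, so that the jars can be lifted out freely, and let go of it. The jars stay standing in the rack, close together, and the other things on the worktop are left alone.

Things in the scene. Friction and masses are not known exactly. Their poses are not given: they have to be found in the camera images.
- rack: Fixed wooden rack, 390 x 92 mm: an open channel 48 mm wide between side walls, its floor 10 mm above the worktop. Origin: centre of its underside; x runs along the channel, the way the keeper is pushed; z up. Near the +x end a small upright steel stop is screwed down, anywhere over 40 mm; its position is not measured: only the push tells when the jars have met it.
- keeper: Sliding aluminium saddle 84 x 86 mm on the rack's walls. Slides along the rack's x only (200 mm), about 2 N dry friction, stays where left. Its front plate, which pushes the jars, is sprung: 0.8 N per mm, 15 mm of give, then solid. Origin: on that plate's face at rest, mid-width, on the channel's floor; axes as the rack's. Pushing the loose row adds up to 3 N. Press the jars with 5 to 10 N; 20 N breaks them.
- keeper_grip (a point): Point in the keeper's upright wooden grip, to be taken from above: the grip is 22 mm along x, 36 mm along y and stands from 44 to 108 mm above the worktop (saddle top at 44 mm). This point is at its centre in plan, 88 mm above the worktop, 62 mm behind the front plate's face. Axes as the keeper's.
- jar_1: Upright white ceramic spice jar with a steel lid, 44 mm across, 85 mm high, 70 g: the one next to the keeper's face. Origin: centre of its underside. It is loose in the channel.
- jar_2: The middle jar, the same as jar_1.
- jar_3: The jar next to the end stop, the same as jar_1.
- pepper_mill: A bystander: wooden pepper mill, 58 mm across, 170 mm high, loose, behind the rack. Origin: centre of its underside.
- spoon: A bystander: steel dessert spoon, 199 x 40 mm, 18 mm high, lying loose behind the rack. Origin: centre of its underside.
- tumbler: A bystander: clear glass tumbler, 81 mm across, 92 mm high, loose, behind the rack. Origin: centre of its underside.
There are look-alikes about, which are no part of the job. Leave any turquoise look-alike of the jar_2 alone.

How it is judged:
By the outcome, as a careful person would: the job done as asked, in the order asked, and still so for the second after the job is handed in, with the robot touching nothing.
It also fails if it takes over 46 s, if anything falls off the work surface, if the arm or the gripper's body presses on something with over 40 N, if the wrist force passes 120 N, or if a joint passes its speed limit or range.

## Working session

There is one attempt and no reset: what is moved stays moved. The work goes in short steps, Python scripts to look and compute and a tool call to move; the robot and the scene stay as the last step left them, time stands still between calls to the robot, and variables do not carry over. Pictures are saved under pics/ and viewed, and the job is handed in when it is done.

Besides the shell and the picture viewer there is one more tool, called after "Request:" as name([rows], argument=value, ...), one row to a line, values as JSON. move_arm: Moves the arm, as the interface text tells. Scaled input: -1 to 1 covers 300 mm each way for a shift and 360 degrees each way for a turn. Its arguments: {"type":"object","properties":{"deltas":{"type":"array"},"force":{"type":"number"}},"required":["deltas"]}

```bash
ls; mkdir -p pics
python3 - <<'E'
from bench import telemetry, optics, ticket, bot
import cv2
print(telemetry.observe()); print(bot.grip_point_offset)
for n in ("scene","top","wrist"):
    im=optics.get_image(n); cv2.imwrite(f"pics/{n}0.png",im[:,:,::-1]); print(n,optics.calibration(n))
E
```

```text
pics
{'t': 0.0, 'joints': array([ 5.99890037e+01,  1.96362358e+01,  8.73787435e+01,  2.81309041e-04,
        7.30751135e+01, -8.36456199e+00]), 'qd': array([-0.00633243,  0.02411855,  0.173328  , -0.00662225, -0.07988618,
       -0.05052518]), 'tau': array([ 1.45356520e-03, -4.31243455e+01, -2.44226807e+01,  7.18191988e-02,
        5.57570206e-02, -1.26895316e-04]), 'eef_pos': array([0.19342012, 0.48761725, 0.22603757]), 'orientation': array([-1.79910905e+02, -1.33720389e-02,  1.58353473e+02]), 'contact_force': array([-0.71507219,  0.21190201, -0.45509964]), 'wrist_torque': array([-0.02469653,  0.01281558,  0.00768933]), 'opening': 1.0035153492908642}
0.0188
scene {'camera_matrix': array([[461.26770551,   0.        , 262.20211328],
       [  0.        , 461.26770551, 190.04943566],
       [  0.        ,   0.        ,   1.        ]]), 'view': array([[ 0.85255527, -0.52257439,  0.00809384, -0.52793015],
       [ 0.32024617,  0.53457974,  0.78209136, -0.10651381],
       [-0.41302772, -0.66418409,  0.62311122, -1.16270591],
       [ 0.        ,  0.        ,  0.        ,  1.        ]])}

[... 265 characters left out ...]
,  0.0075648 ,  0.12371054, -0.51486637],
       [-0.12367137, -0.00544522,  0.99230829, -1.0935602 ],
       [ 0.        ,  0.        ,  0.        ,  1.        ]])}
wrist {'camera_matrix': array([[283.77410694,   0.        , 259.52262649],
       [  0.        , 283.77410694, 193.84280215],
       [  0.        ,   0.        ,   1.        ]]), 'T_tool_cam': array([[ 1.00138452e-03,  9.60639568e-01,  2.77795999e-01,
         7.39498770e-02],
       [ 9.99999246e-01, -7.64493743e-04, -9.61067932e-04,
         8.76589737e-06],
       [-7.10866580e-04,  2.77796752e-01, -9.60639609e-01,
        -1.56564631e-01],
       [ 0.00000000e+00,  0.00000000e+00,  0.00000000e+00,
         1.00000000e+00]])}
```

View pics/scene0.png

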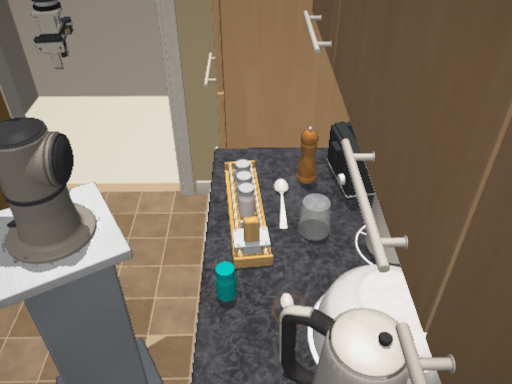

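View pics/top0.png

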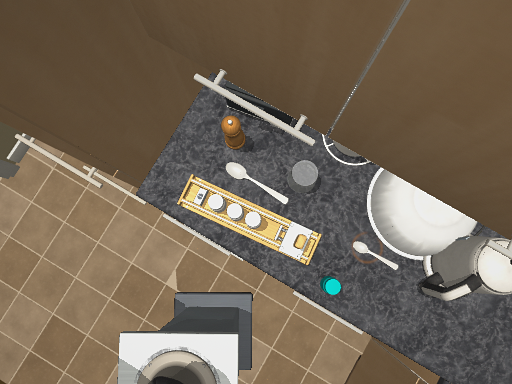

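View pics/wrist0.png

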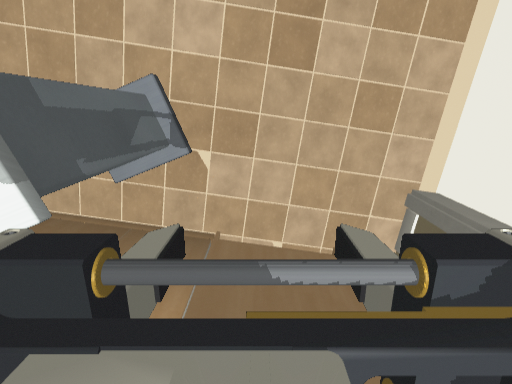

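The top view shows the rack running from about (318,248) to (183,190). The keeper is at about (298,240), the jar lids at (253,219), (234,211) and (215,202), and the stop near (200,197). I'll zoom in to measure.

Run:
```python
import cv2
im=cv2.imread("pics/top0.png")[165:275,165:335]
cv2.imwrite("pics/topz.png",cv2.resize(im,None,fx=4.7,fy=4.7,interpolation=cv2.INTER_CUBIC))
im=cv2.imread("pics/scene0.png")[145:275,195:345]
cv2.imwrite("pics/scz.png",cv2.resize(im,None,fx=4.6,fy=4.6,interpolation=cv2.INTER_CUBIC))
```

```text
(no output)
```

View pics/topz.png

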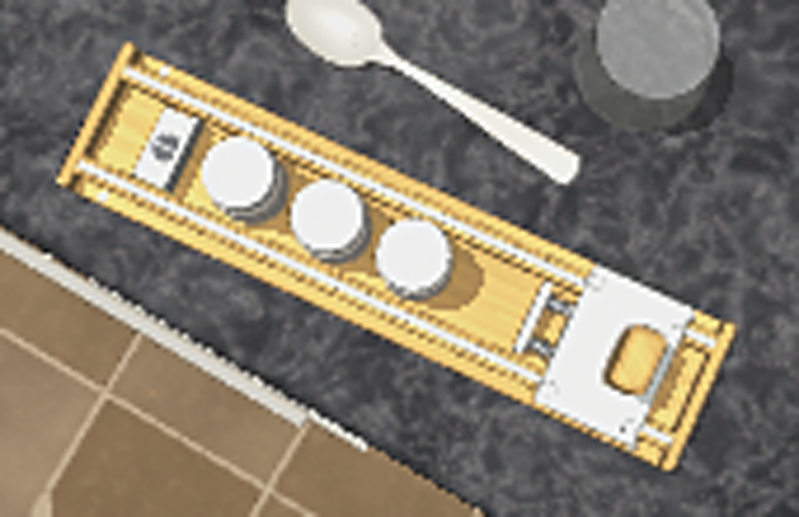

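View pics/scz.png

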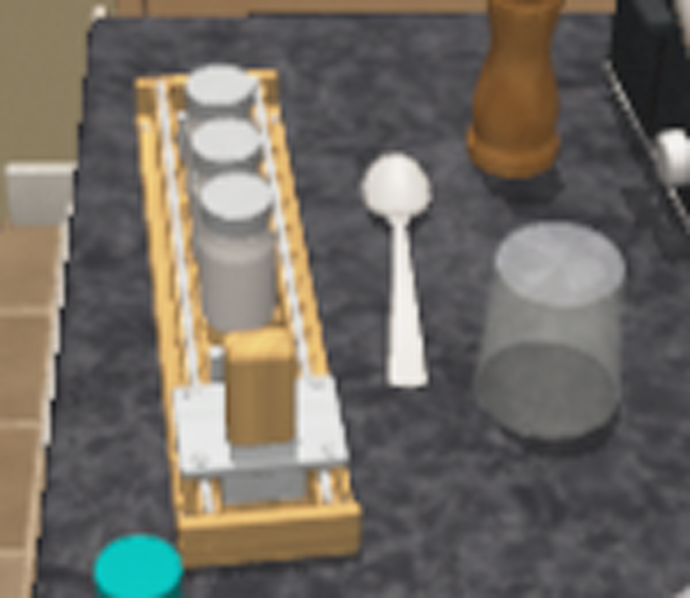

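```bash
cat > h.py <<'E'
import numpy as np
from bench import optics
def ray(name,u,v):
    c=optics.calibration(name);K=c["camera_matrix"];V=c["view"];R=V[:3,:3];t=V[:3,3]
    d=np.array([(u-K[0,2])/K[0,0],-(v-K[1,2])/K[1,1],-1]); return -R.T@t,R.T@d
def plane(name,u,v,z):
    o,d=ray(name,u,v); return o+d*(z-o[2])/d[2]
def zt(u,v): return (165+(u+.5)/4.7-.5,165+(v+.5)/4.7-.5)
def zs(u,v): return (195+(u+.5)/4.6-.5,145+(v+.5)/4.6-.5)
E
python3 - <<'E'
from h import *
np.set_printoptions(precision=4,suppress=True)
P=lambda u,v,z:plane("top",*zt(u,v),z)
S=lambda u,v,z:plane("scene",*zs(u,v),z)
g=P(638,357,.108);print("grip top",g, "scene",S(261,344,.108))
j=[P(*p,.085) for p in((414,258),(328,219),(241,177))];print("jars",j,[np.linalg.norm(a-b) for a,b in zip(j,j[1:])])
print("jars scene",[S(*p,.085) for p in((236,196),(226,139),(220,86))])
for z in(.03,.04):
  c=[P(*p,z) for p in((130,45),(735,325),(668,468),(62,182))];print(z,c)
  print([np.linalg.norm(c[i]-c[(i+1)%4]) for i in range(4)])
  for a,b in((1,0),(2,3)): d=c[a]-c[b];d=-d;print("yaw",np.degrees(np.arctan2(d[1],d[0])))
  print("centre",sum(c)/4)
d=j[2]-j[0];print("jar yaw",np.degrees(np.arctan2(d[1],d[0])))
print("plate",P(535,315,.05),"stop",P(190,150,.05))
E
```

```text
grip top [ 0.395  -0.3192  0.108 ] scene [ 0.3937 -0.3191  0.108 ]
jars [array([ 0.448 , -0.1997,  0.085 ]), array([ 0.4689, -0.1525,  0.085 ]), array([ 0.4916, -0.1045,  0.085 ])] [np.float64(0.05160394677247336), np.float64(0.053096384345974766)]
jars scene [array([ 0.4564, -0.185 ,  0.085 ]), array([ 0.4778, -0.1362,  0.085 ]), array([ 0.5008, -0.0887,  0.085 ])]
0.03 [array([ 0.5741, -0.0324,  0.03  ]), array([ 0.4149, -0.382 ,  0.03  ]), array([ 0.3341, -0.3433,  0.03  ]), array([0.4938, 0.0045, 0.03  ])]
[np.float64(0.3840969985325627), np.float64(0.08956000020251555), np.float64(0.3827548158696292), np.float64(0.08839672257073329)]
yaw 65.50484663194085
yaw 65.33297246440128
centre [ 0.4542 -0.1883  0.03  ]
0.04 [array([ 0.5724, -0.0341,  0.04  ]), array([ 0.4145, -0.3805,  0.04  ]), array([ 0.3345, -0.3422,  0.04  ]), array([0.4928, 0.0025, 0.04  ])]
[np.float64(0.38066102356300446), np.float64(0.08875883299697858), np.float64(0.37933084751832635), np.float64(0.08760596157206792)]
yaw 65.50484663194082
yaw 65.33297246440128
centre [ 0.4535 -0.1886  0.04  ]
jar yaw 65.37302031064665
plate [ 0.4189 -0.2671  0.05  ] stop [ 0.5105 -0.0715  0.05  ]
```

```bash
cat >> h.py <<'E'
from bench import telemetry,bot
from scipy.spatial.transform import Rotation as Ro
def state():
    s=telemetry.observe(); return s,np.array(s["eef_pos"]),Ro.from_euler("xyz",s["orientation"],degrees=True)
def delta(p,yaw=None,p0=None,R0=None):
    s,q,R=state(); q=q if p0 is None else p0; R=R if R0 is None else R0
    d=R.inv().apply(np.array(p)-q)/.3
    r=np.zeros(3) if yaw is None else np.degrees((R.inv()*Ro.from_euler("xyz",[180,0,yaw],degrees=True)).as_rotvec())/360
    return np.round(np.r_[d,r],4)
E
python3 - <<'E'
from h import *
np.set_printoptions(precision=4,suppress=True)
P=lambda u,v,z:plane("top",*zt(u,v),z)
S=lambda u,v,z:plane("scene",*zs(u,v),z)
print("jars",[P(*p,.095) for p in((414,258),(328,219),(241,177))]);print([S(*p,.095) for p in((236,196),(226,139),(220,86))])
print("mill top",plane("top",231,122,.17),"tumbler",P(658,45,.092))
for p in([.40,.27,.23],[.46,.05,.23],[.46,-.05,.22],[.3945,-.319,.18]): print(p,delta(p,155.4))
E
```

```text
jars [array([ 0.4473, -0.1999,  0.095 ]), array([ 0.4681, -0.1532,  0.095 ]), array([ 0.4905, -0.1056,  0.095 ])]
[array([ 0.4501, -0.1961,  0.095 ]), array([ 0.4713, -0.148 ,  0.095 ]), array([ 0.494 , -0.1011,  0.095 ])]
mill top [ 0.6785 -0.1464  0.17  ] tumbler [ 0.5654 -0.3324  0.092 ]
[0.4, 0.27, 0.23] [-0.9075 -0.4208 -0.0122 -0.0002 -0.      0.0082]
[0.46, 0.05, 0.23] [-1.3639 -1.0286 -0.0116 -0.0002 -0.      0.0082]
[0.46, -0.05, 0.22] [-1.4869 -1.3384  0.022  -0.0002 -0.      0.0082]
[0.3945, -0.319, 0.18] [-1.6147 -2.2522  0.1563 -0.0002 -0.      0.0082]
```

Request:
move_arm([
  [-0.18,-0.08,0,0,0,0,0],
  [-0.36,-0.17,0,0,0,0,0],
  [-0.54,-0.25,0,0,0,0.004,0],
  [-0.72,-0.34,0,0,0,0.008,0],
  [-0.9,-0.42,0,0,0,0.008,0],
  [-0.95,-0.6,0,0,0,0.008,0],
  [-0.98,-0.78,0,0,0,0.008,0],
  [-1,-0.95,0,0,0,0.008,0],
])

```text
t: 1.15
eef_pos: [0.3668, 0.1107, 0.2265]
orientation: [-180.0, -0.0, 155.5]
contact_force: [-0.4, -1.2, 0.6]
opening: 1.001
```

Run:
```python
from h import *
print(state()[0])
for p in([.42,-.02,.23],[.43,-.1,.23],[.3945,-.319,.18]): print(p,delta(p,155.4))
```

```text
{'t': 1.15, 'joints': array([ 5.30342844e+00,  4.50264878e+00,  1.07101789e+02, -9.86347754e-03,
        6.84153528e+01, -6.01550215e+01]), 'qd': array([-55.04163523, -25.87697788,  29.43865137,  -0.10129482,
        -4.32707763, -54.65534181]), 'tau': array([  6.37481958, -25.93362272, -23.6480248 ,   0.19649339,
         0.38142918,   1.30193397]), 'eef_pos': array([0.36677649, 0.11072429, 0.22645604]), 'orientation': array([-1.79982197e+02, -1.26021999e-02,  1.55462078e+02]), 'contact_force': array([-0.43419404, -1.24368137,  0.58335105]), 'wrist_torque': array([-0.04050607,  0.02033989,  0.00460709]), 'opening': 1.0007939991535761}
[0.42, -0.02, 0.23] [-3.424e-01 -3.227e-01 -1.180e-02 -0.000e+00 -0.000e+00  2.000e-04]
[0.43, -0.1, 0.23] [-4.834e-01 -5.515e-01 -1.170e-02 -0.000e+00 -0.000e+00  2.000e-04]
[0.3945, -0.319, 0.18] [-6.7900e-01 -1.2646e+00  1.5510e-01 -0.0000e+00 -0.0000e+00  2.0000e-04]
```

Request:
move_arm([
  [-0.15,-0.15,0,0,0,0,0],
  [-0.3,-0.3,0,0,0,0,0],
  [-0.42,-0.46,0,0,0,0,0],
  [-0.5,-0.64,0.03,0,0,0,0],
  [-0.56,-0.83,0.06,0,0,0,0],
  [-0.61,-1,0.1,0,0,0,0],
  [-0.61,-1,0.15,0,0,0,0],
  [-0.61,-1,0.15,0,0,0,0],
])

```text
t: 2.15
eef_pos: [0.4084, -0.2364, 0.1805]
orientation: [179.9, -0.2, 155.4]
contact_force: [-0.1, 0.1, -0.9]
opening: 1.001
```

Run:
```python
from h import *
import cv2
s,p,R=state();print(p,s["orientation"],s["contact_force"])
im=optics.get_image("wrist");cv2.imwrite("pics/w1.png",im[:,:,::-1])
print(delta([.3945,-.319,.18],155.4))
```

```text
[ 0.4083692  -0.23635217  0.18052573] [179.94003639  -0.18172734 155.39358619] [-0.05984838  0.09931899 -0.94924286]
[-7.080e-02 -2.712e-01  4.400e-03  1.000e-04 -2.000e-04  2.000e-04]
```

View pics/w1.png

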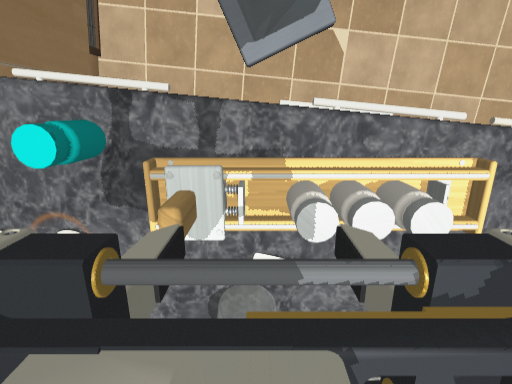

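Run:
```python
import cv2
im=cv2.imread("pics/w1.png")[150:250,140:300]
cv2.imwrite("pics/w1z.png",cv2.resize(im,None,fx=5,fy=5,interpolation=cv2.INTER_CUBIC))
```

```text
(no output)
```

View pics/w1z.png

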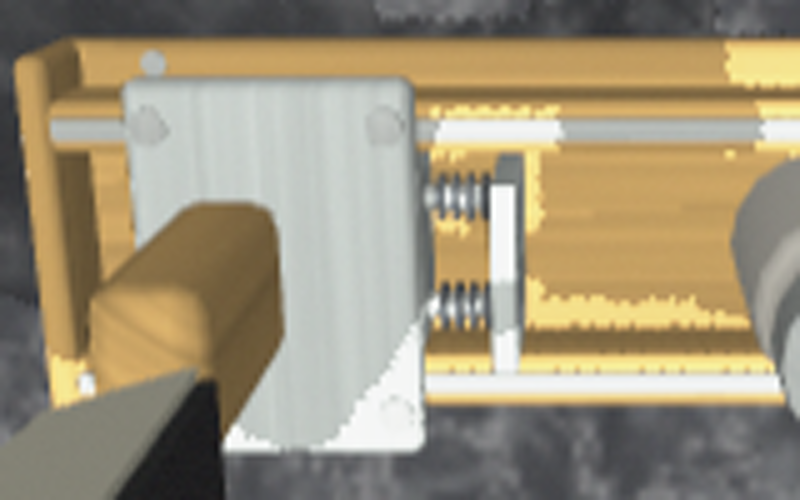

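```bash
cat >> h.py <<'E'
def wray(p,R,u,v):
    c=optics.calibration("wrist");K=c["camera_matrix"];T=c["T_tool_cam"]
    d=np.array([(u-K[0,2])/K[0,0],-(v-K[1,2])/K[1,1],-1]); return p+R.apply(T[:3,3]),R.apply(T[:3,:3]@d)
def wplane(p,R,u,v,z):
    o,d=wray(p,R,u,v); return o+d*(z-o[2])/d[2]
E
python3 - <<'E'
from h import *
np.set_printoptions(precision=4,suppress=True)
p=np.array([0.4083692,-0.23635217,0.18052573]);R=Ro.from_euler("xyz",[179.94,-.18,155.39],degrees=True)
a=np.radians(65.4);A=np.array([np.cos(a),np.sin(a),0]);B=np.array([-A[1],A[0],0])
q=lambda u,v,z:wplane(p,R,140+(u+.5)/5-.5,150+(v+.5)/5-.5,z)
def sh(n,x): print(n,x,"along",round(x@A,4),"across",round(x@B,4))
sh("grip",q(152,386,.108)); sh("gripedgeL",q(92,300,.108));sh("gripedgeR",q(212,300,.108));sh("edge top",q(150,288,.108))
sh("s1",q(125,80,.044));sh("s2",q(410,78,.044));sh("s3",q(425,450,.044))
sh("plate z10",q(522,365,.010));sh("plate z.05",q(522,160,.05))
sh("jar1 base left",q(735,240,.03))
sh("topcam grip",np.array([.3945,-.319,.108]))
sh("railL",q(20,60,.04));sh("railR",q(55,400,.04))
o=np.array([.3945,-.319,.0]);print(delta([.3945,-.319,.1],155.4))
E
```

```text
grip [ 0.396  -0.3158  0.108 ] along -0.1223 across -0.4916
gripedgeL [ 0.378  -0.3173  0.108 ] along -0.1312 across -0.4758
gripedgeR [ 0.3865 -0.2987  0.108 ] along -0.1107 across -0.4758
edge top [ 0.3802 -0.3073  0.108 ] along -0.1211 across -0.4736
s1 [ 0.3488 -0.3176  0.044 ] along -0.1436 across -0.4494
s2 [ 0.3732 -0.2633  0.044 ] along -0.0841 across -0.4489
s3 [ 0.4504 -0.2983  0.044 ] along -0.0837 across -0.5337
plate z10 [ 0.4525 -0.277   0.01  ] along -0.0635 across -0.5267
plate z.05 [ 0.3977 -0.2487  0.05  ] along -0.0606 across -0.4651
jar1 base left [ 0.4384 -0.2158  0.03  ] along -0.0138 across -0.4885
topcam grip [ 0.3945 -0.319   0.108 ] along -0.1258 across -0.4915
railL [ 0.336  -0.3372  0.04  ] along -0.1667 across -0.4459
railR [ 0.4061 -0.37    0.04  ] along -0.1674 across -0.5232
[-0.0712 -0.2714  0.271   0.0001 -0.0002  0.0002]
```

The wrist view shows the grip top around (170,225) and the plate face around u≈244. The wrist and top cameras agree to within 4 mm on the grip. Next I move over it and descend.

Request:
move_arm([
  [-0.04,-0.13,0,0,0,0,0],
  [-0.071,-0.26,0,0,0,0,0],
  [-0.071,-0.26,0,0,0,0,0],
  [-0.071,-0.26,0.12,0,0,0,0],
  [-0.071,-0.26,0.24,0,0,0,0.3],
  [-0.071,-0.26,0.33,0,0,0,0.3],
  [-0.071,-0.26,0.37,0,0,0,0.3],
  [-0.071,-0.26,0.37,0,0,0,0.3],
], force=20)

```text
t: 3.2
eef_pos: [0.3966, -0.3155, 0.0708]
orientation: [180.0, -0.0, 155.5]
contact_force: [0.3, -0.1, 0.4]
opening: 0.702
```

Run:
```python
from h import *
import cv2
s,p,R=state();print(p,s["orientation"],s["contact_force"])
im=optics.get_image("wrist");cv2.imwrite("pics/w2.png",im[:,:,::-1])
im=optics.get_image("scene")[130:300,150:350,::-1];cv2.imwrite("pics/s2.png",cv2.resize(im,None,fx=3.5,fy=3.5))
```

```text
[ 0.39663886 -0.31552919  0.07081932] [ 1.79977681e+02 -2.88501609e-02  1.55532869e+02] [ 0.31295561 -0.1009255   0.42172754]
```

View pics/w2.png

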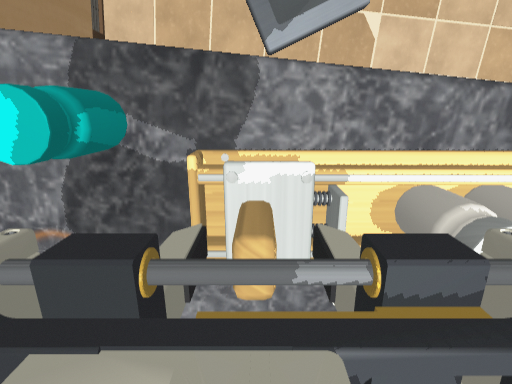

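View pics/s2.png

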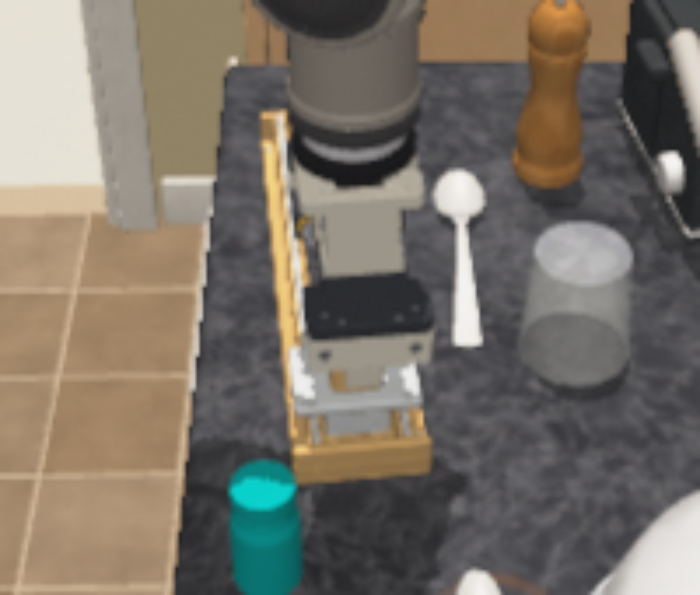

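The grip, at u≈255, sits between the fingers, whose midpoint is about u 259. I'll close on it.

Request:
move_arm([
  [0,0,0,0,0,0,1],
  [0,0,0,0,0,0,1],
  [0,0,0,0,0,0,1],
  [0,0,0,0,0,0,1],
  [0,0,0,0,0,0,1],
  [0,0,0,0,0,0,1],
], force=25)

```text
t: 4.05
eef_pos: [0.3963, -0.3165, 0.0707]
orientation: [-180.0, 0.0, 155.5]
contact_force: [-1.5, -2.0, 0.2]
opening: 0.239
```

```bash
cat >> h.py <<'E'
a=np.radians(65.4);A=np.array([np.cos(a),np.sin(a),0]);B=np.array([-A[1],A[0],0])
def rep():
    s,p,R=state();f=np.array(s["contact_force"]);print("t",s["t"],"along %.4f across %.4f z %.4f"%(p@A,p@B,p[2]),"F along %.2f across %.2f z %.2f"%(f@A,f@B,f[2]),"open",s["opening"],"rpy",np.round(s["orientation"],2))
E
python3 -c "
from h import *
rep()"
```

```text
t 4.05 along -0.1228 across -0.4920 z 0.0707 F along -2.48 across 0.55 z 0.23 open 0.23948294391953598 rpy [-1.7999e+02  1.0000e-02  1.5547e+02]
```

Request:
move_arm([
  [0,0.015,0,0,0,0,1],
  [0,0.03,0,0,0,0,1],
  [0,0.045,0,0,0,0,1],
  [0,0.06,0,0,0,0,1],
  [0,0.075,0,0,0,0,1],
  [0,0.09,0,0,0,0,1],
  [0,0.105,0,0,0,0,1],
  [0,0.12,0,0,0,0,1],
])

```text
t: 5.05
eef_pos: [0.4115, -0.2833, 0.0707]
orientation: [180.0, 0.0, 155.5]
contact_force: [-2.0, -2.5, 2.1]
opening: 0.238
```

Run:
```python
from h import *
import cv2
rep()
im=optics.get_image("wrist");cv2.imwrite("pics/w3.png",im[:,:,::-1])
rep()
```

```text
t 5.05 along -0.0863 across -0.4921 z 0.0707 F along -3.09 across 0.80 z 2.08 open 0.23838477177447437 rpy [1.8000e+02 1.0000e-02 1.5548e+02]
t 5.1 along -0.0858 across -0.4920 z 0.0707 F along 0.89 across -0.07 z 1.14 open 0.23933157562551763 rpy [1.7998e+02 1.0000e-02 1.5548e+02]
```

View pics/w3.png

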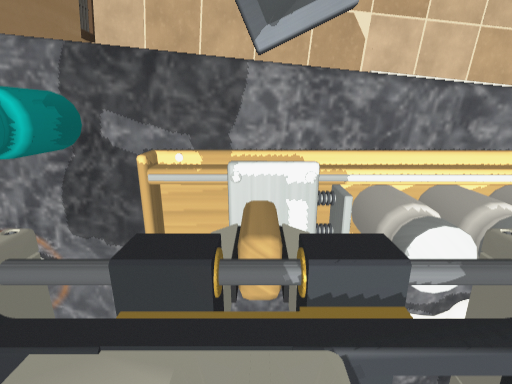

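The keeper slides with the arm at about 3 N, and the plate (u≈345) is a few mm from jar_1 (u≈355). I'll continue more slowly.

Request:
move_arm([
  [0,0.009,0,0,0,0,1],
  [0,0.018,0,0,0,0,1],
  [0,0.027,0,0,0,0,1],
  [0,0.036,0,0,0,0,1],
  [0,0.045,0,0,0,0,1],
  [0,0.054,0,0,0,0,1],
  [0,0.063,0,0,0,0,1],
  [0,0.072,0,0,0,0,1],
])

```text
t: 6.1
eef_pos: [0.4204, -0.2638, 0.0707]
orientation: [-180.0, 0.0, 155.5]
contact_force: [-0.4, -2.5, 2.2]
opening: 0.24
```

Run:
```python
from h import *
import cv2
rep()
im=optics.get_image("wrist");cv2.imwrite("pics/w4.png",im[:,:,::-1])
im=optics.get_image("top")[165:275,165:335,::-1]
cv2.imwrite("pics/t4.png",cv2.resize(im,None,fx=4.7,fy=4.7,interpolation=cv2.INTER_CUBIC))
```

```text
t 6.1 along -0.0649 across -0.4920 z 0.0707 F along -2.41 across -0.64 z 2.19 open 0.24032478578537178 rpy [-1.8000e+02  1.0000e-02  1.5548e+02]
```

View pics/w4.png

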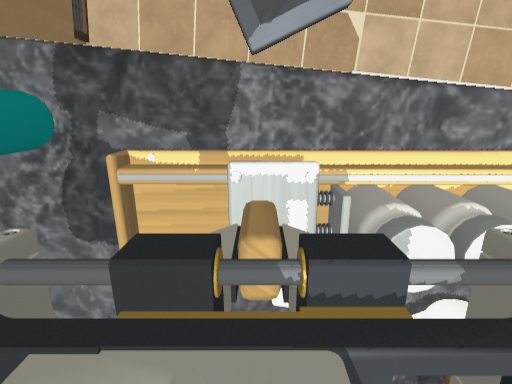

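View pics/t4.png

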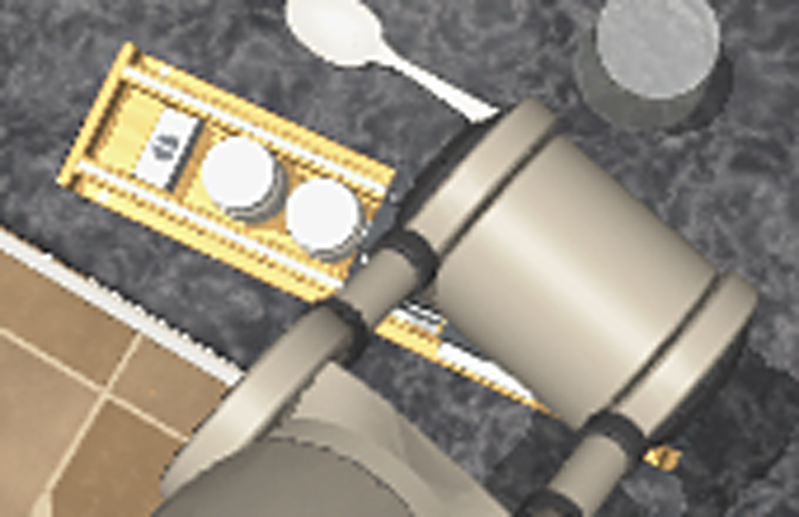

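Jars 1 and 2 are touching and moving; jar_3 hasn't moved yet. Continuing in small steps.

Request:
move_arm([
  [0,0.006,0,0,0,0,1],
  [0,0.012,0,0,0,0,1],
  [0,0.018,0,0,0,0,1],
  [0,0.024,0,0,0,0,1],
  [0,0.03,0,0,0,0,1],
  [0,0.035,0,0,0,0,1],
  [0,0.04,0,0,0,0,1],
  [0,0.04,0,0,0,0,1],
])

```text
t: 7.2
eef_pos: [0.4254, -0.2528, 0.0707]
orientation: [180.0, 0.0, 155.5]
contact_force: [-0.4, -2.1, 2.2]
opening: 0.242
```

Run:
```python
from h import *
import cv2
rep()
im=optics.get_image("top")[165:275,165:335,::-1]
cv2.imwrite("pics/t5.png",cv2.resize(im,None,fx=4.7,fy=4.7,interpolation=cv2.INTER_CUBIC))
rep()
```

```text
t 7.2 along -0.0527 across -0.4920 z 0.0707 F along -2.02 across -0.53 z 2.17 open 0.24166042603606908 rpy [1.7998e+02 1.0000e-02 1.5548e+02]
t 7.25 along -0.0528 across -0.4920 z 0.0707 F along -1.89 across -1.75 z 2.66 open 0.2389828485717599 rpy [1.7998e+02 1.0000e-02 1.5548e+02]
```

View pics/t5.png

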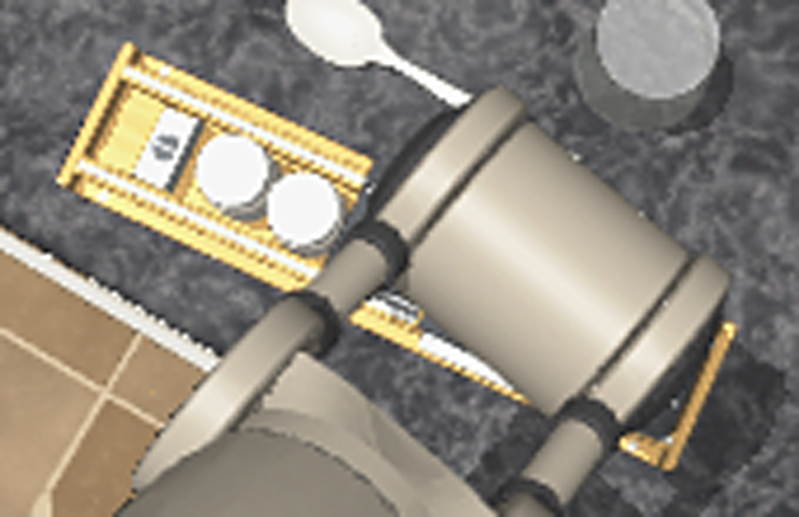

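All three are in contact and jar_3 is moving; its lid edge is close to the stop at (190,155). Now 1 mm steps, reading force after each batch.

Request:
move_arm([
  [0,0.004,0,0,0,0,1],
  [0,0.008,0,0,0,0,1],
  [0,0.012,0,0,0,0,1],
  [0,0.016,0,0,0,0,1],
  [0,0.02,0,0,0,0,1],
])

```text
t: 7.88
eef_pos: [0.4278, -0.2474, 0.0707]
orientation: [180.0, 0.0, 155.5]
contact_force: [-0.4, -3.4, 1.3]
opening: 0.236
```

```bash
python3 -c "
from h import *
rep()"
```

```text
t 7.875 along -0.0469 across -0.4920 z 0.0707 F along -3.28 across -1.05 z 1.26 open 0.23571870146948964 rpy [1.8000e+02 1.0000e-02 1.5547e+02]
```

Request:
move_arm([
  [0,0.004,0,0,0,0,1],
  [0,0.008,0,0,0,0,1],
  [0,0.012,0,0,0,0,1],
])

```text
t: 8.25
eef_pos: [0.4293, -0.2442, 0.0707]
orientation: [180.0, 0.0, 155.5]
contact_force: [1.7, -5.0, 2.0]
opening: 0.243
```

Run:
```python
from h import *
import cv2
rep()
im=optics.get_image("top")[165:275,165:335,::-1]
cv2.imwrite("pics/t6.png",cv2.resize(im,None,fx=4.7,fy=4.7,interpolation=cv2.INTER_CUBIC))
```

```text
t 8.25 along -0.0433 across -0.4920 z 0.0707 F along -3.82 across -3.63 z 1.96 open 0.243111264237479 rpy [1.8000e+02 2.0000e-02 1.5547e+02]
```

View pics/t6.png

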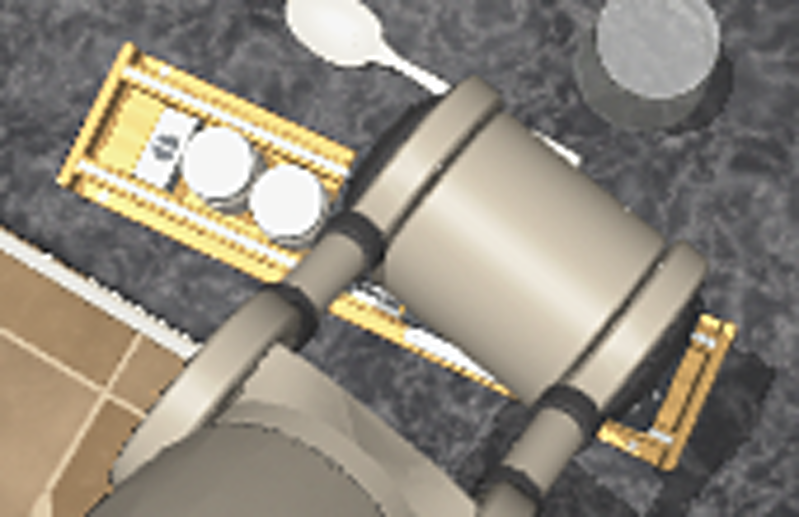

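Request:
move_arm([
  [0,0.004,0,0,0,0,1],
  [0,0.008,0,0,0,0,1],
  [0,0.012,0,0,0,0,1],
])

```text
t: 8.68
eef_pos: [0.4308, -0.2409, 0.0707]
orientation: [180.0, 0.0, 155.5]
contact_force: [1.2, -4.8, 2.2]
opening: 0.241
```

```bash
python3 -c "
from h import *
rep()"
```

```text
t 8.675 along -0.0397 across -0.4920 z 0.0707 F along -3.88 across -3.08 z 2.19 open 0.2405127799399517 rpy [1.8000e+02 1.0000e-02 1.5547e+02]
```

Request:
move_arm([
  [-0.001,0.004,0,0,0,0,1],
  [-0.001,0.008,0,0,0,0,1],
  [-0.001,0.012,0,0,0,0,1],
])

```text
t: 9.05
eef_pos: [0.4323, -0.2376, 0.0707]
orientation: [180.0, -0.0, 155.5]
contact_force: [-1.0, -3.6, 4.0]
opening: 0.241
```

Run:
```python
from h import *
import cv2
rep()
im=optics.get_image("top")[165:275,165:335,::-1]
cv2.imwrite("pics/t7.png",cv2.resize(im,None,fx=4.7,fy=4.7,interpolation=cv2.INTER_CUBIC))
```

```text
t 9.05 along -0.0361 across -0.4920 z 0.0707 F along -3.72 across -0.63 z 4.02 open 0.24136643199539232 rpy [ 1.7999e+02 -2.0000e-02  1.5548e+02]
```

View pics/t7.png

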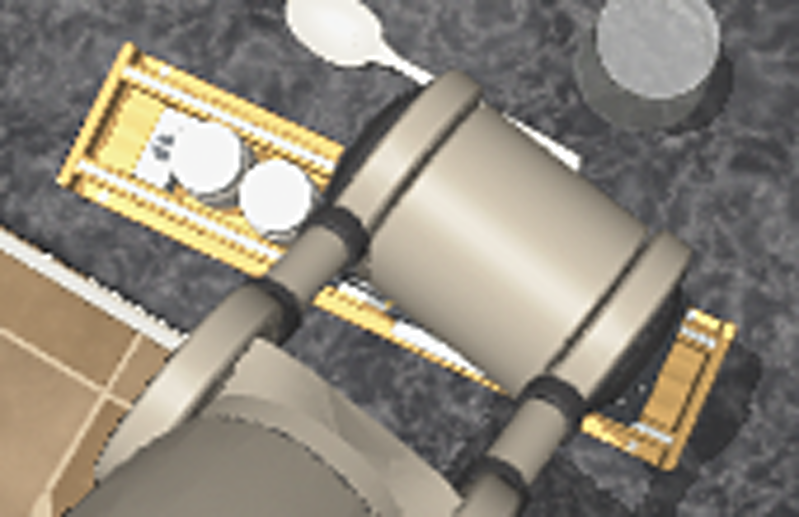

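Request:
move_arm([
  [0,0.004,0,0,0,0,1],
  [0,0.008,0,0,0,0,1],
  [0,0.012,0,0,0,0,1],
])

```text
t: 9.48
eef_pos: [0.4337, -0.2347, 0.0707]
orientation: [-180.0, -0.0, 155.5]
contact_force: [-2.7, -4.9, 3.5]
opening: 0.238
```

```bash
python3 -c "
from h import *
rep()"
```

```text
t 9.475 along -0.0328 across -0.4920 z 0.0707 F along -5.56 across 0.42 z 3.48 open 0.2384042199471606 rpy [-1.7998e+02 -2.0000e-02  1.5548e+02]
```

Force has risen from 3.7 to 5.6 N, which suggests contact. Smaller steps now.

Request:
move_arm([
  [0,0.004,0,0,0,0,1],
  [0,0.006,0,0,0,0,1],
  [0,0.006,0,0,0,0,1],
])

```text
t: 9.85
eef_pos: [0.4344, -0.2331, 0.0707]
orientation: [-180.0, -0.0, 155.5]
contact_force: [-2.0, -6.2, 4.7]
opening: 0.236
```

Run:
```python
from h import *
import cv2
rep()
im=optics.get_image("top")[165:275,165:335,::-1]
cv2.imwrite("pics/t8.png",cv2.resize(im,None,fx=4.7,fy=4.7,interpolation=cv2.INTER_CUBIC))
rep()
```

```text
t 9.85 along -0.0312 across -0.4920 z 0.0707 F along -6.48 across -0.77 z 4.71 open 0.2362608673764289 rpy [-1.7997e+02 -2.0000e-02  1.5548e+02]
t 9.9 along -0.0312 across -0.4920 z 0.0707 F along -7.19 across 1.14 z 5.26 open 0.23835986462425235 rpy [-1.7997e+02 -2.0000e-02  1.5547e+02]
```

View pics/t8.png

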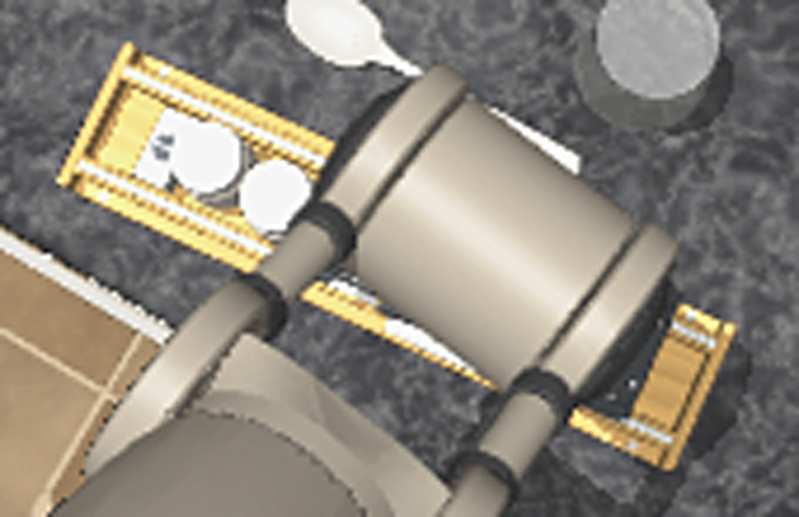

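Jar_3 has stopped: its lid is at (208,157) in both of the last two views, while the force keeps rising. About 3 mm more should give roughly 7.5 N on the jars; then I hold.

Request:
move_arm([
  [0,0.003,0,0,0,0,1],
  [0,0.006,0,0,0,0,1],
  [0,0.009,0,0,0,0,1],
  [0,0.009,0,0,0,0,1],
])

```text
t: 10.4
eef_pos: [0.4354, -0.231, 0.0707]
orientation: [-179.9, -0.0, 155.5]
contact_force: [-3.4, -7.1, 4.7]
opening: 0.24
```

```bash
python3 -c "
from h import *
rep()"
```

```text
t 10.4 along -0.0288 across -0.4920 z 0.0707 F along -7.90 across 0.18 z 4.71 open 0.24022023482725471 rpy [-1.7994e+02 -2.0000e-02  1.5548e+02]
```

Request:
move_arm([
  [0,0.003,0,0,0,0,1],
  [0,0.004,0,0,0,0,1],
  [0,0.004,0,0,0,0,1],
  [0,0.004,0,0,0,0,1],
])

```text
t: 10.9
eef_pos: [0.4358, -0.2301, 0.0707]
orientation: [-179.9, -0.0, 155.5]
contact_force: [-4.2, -7.7, 5.5]
opening: 0.236
```

Run:
```python
from h import *
import cv2
for i in range(6): rep(); im=optics.get_image("top")
cv2.imwrite("pics/t9.png",cv2.resize(im[165:275,165:335,::-1],None,fx=4.7,fy=4.7,interpolation=cv2.INTER_CUBIC))
cv2.imwrite("pics/w9.png",optics.get_image("wrist")[:,:,::-1]);rep()
```

```text
t 10.9 along -0.0278 across -0.4920 z 0.0707 F along -8.73 across 0.58 z 5.46 open 0.236351142466211 rpy [-1.7993e+02 -2.0000e-02  1.5548e+02]
t 10.95 along -0.0278 across -0.4920 z 0.0707 F along -10.00 across 0.52 z 5.55 open 0.23883011365349138 rpy [-1.7993e+02 -2.0000e-02  1.5548e+02]
t 11.0 along -0.0278 across -0.4920 z 0.0707 F along -10.69 across 1.41 z 5.26 open 0.24132477052399554 rpy [-1.7993e+02 -2.0000e-02  1.5548e+02]
t 11.05 along -0.0278 across -0.4920 z 0.0707 F along -9.29 across 0.55 z 4.93 open 0.2407450979311167 rpy [-1.7993e+02 -2.0000e-02  1.5547e+02]
t 11.1 along -0.0278 across -0.4920 z 0.0707 F along -10.21 across 0.65 z 5.16 open 0.24104992463532157 rpy [-1.7993e+02 -2.0000e-02  1.5548e+02]
t 11.15 along -0.0278 across -0.4920 z 0.0707 F along -10.24 across 0.98 z 4.45 open 0.23551943764452118 rpy [-1.7993e+02 -2.0000e-02  1.5547e+02]
t 11.25 along -0.0278 across -0.4920 z 0.0707 F along -9.21 across -0.01 z 5.27 open 0.23620148860979923 rpy [-1.7993e+02 -2.0000e-02  1.5547e+02]
```

View pics/w9.png

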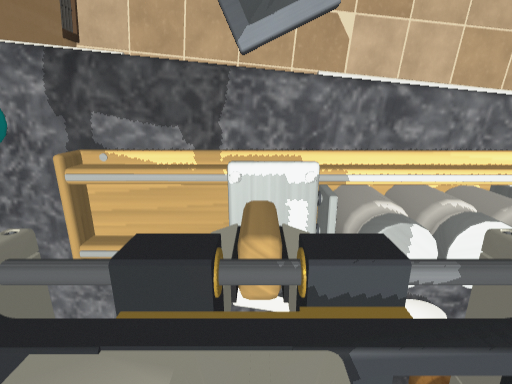

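The press is tight: about 9.8 N at the wrist, so roughly 7.8 N on the jars after keeper friction, and the springs are visibly compressed. I'll hold a little longer, then back off.

Request:
move_arm([
  [0,0,0,0,0,0,1],
  [0,0,0,0,0,0,1],
  [0,0,0,0,0,0,1],
  [0,0,0,0,0,0,1],
  [0,-0.01,0,0,0,0,1],
  [0,-0.02,0,0,0,0,1],
  [0,-0.03,0,0,0,0,1],
  [0,-0.04,0,0,0,0,1],
])

```text
t: 12.25
eef_pos: [0.4315, -0.2394, 0.0707]
orientation: [179.9, -0.0, 155.5]
contact_force: [1.1, 1.6, 5.9]
opening: 0.236
```

```bash
python3 -c "
from h import *
rep()"
```

```text
t 12.25 along -0.0381 across -0.4920 z 0.0707 F along 1.91 across -0.38 z 5.88 open 0.2364391190173449 rpy [ 1.7992e+02 -2.0000e-02  1.5546e+02]
```

Request:
move_arm([
  [0,-0.01,0,0,0,0,1],
  [0,-0.02,0,0,0,0,1],
  [0,-0.03,0,0,0,0,1],
  [0,-0.04,0,0,0,0,1],
  [0,-0.042,0,0,0,0,1],
  [0,-0.042,0,0,0,0,1],
])

```text
t: 13.0
eef_pos: [0.4263, -0.2508, 0.0707]
orientation: [179.9, -0.0, 155.5]
contact_force: [1.2, 1.2, 5.1]
opening: 0.236
```

Run:
```python
from h import *
import cv2
rep()
s,p,R=state();print(p,s["orientation"])
im=optics.get_image("wrist")[:,:,::-1]
cv2.imwrite("pics/w10.png",im);cv2.imwrite("pics/w10z.png",cv2.resize(im[140:270,210:370],None,fx=4.5,fy=4.5,interpolation=cv2.INTER_CUBIC))
```

```text
t 13.0 along -0.0505 across -0.4920 z 0.0707 F along 1.57 across -0.62 z 5.09 open 0.23642047092494323 rpy [ 1.7992e+02 -2.0000e-02  1.5547e+02]
[ 0.42630764 -0.25075926  0.07069314] [ 1.79919957e+02 -2.09777431e-02  1.55472587e+02]
```

View pics/w10z.png

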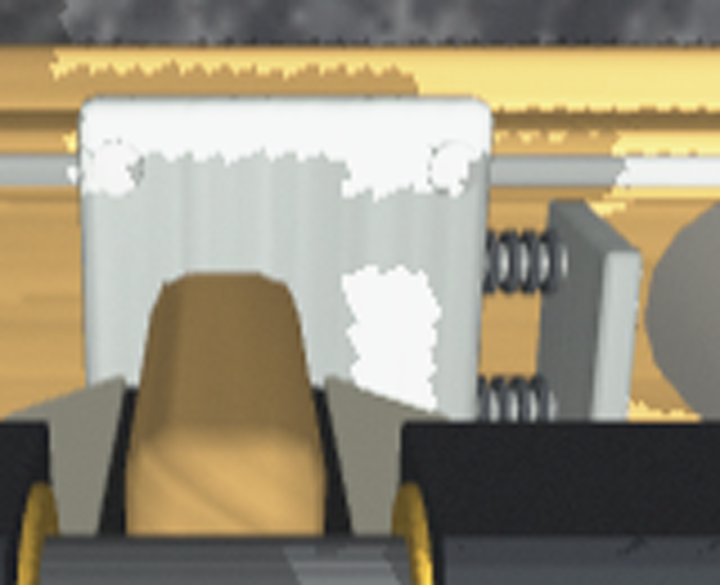

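Backed off 22.7 mm from the press position, of which about 9.8 mm was spring. I'll go 2 mm further, release with a small opening, and lift.

Request:
move_arm([
  [0,-0.004,0,0,0,0,1],
  [0,-0.007,0,0,0,0,1],
  [0,-0.007,0,0,0,0,1],
  [0,-0.007,0,0,0,0,1],
])

```text
t: 13.55
eef_pos: [0.4255, -0.2526, 0.0707]
orientation: [179.9, -0.0, 155.5]
contact_force: [1.2, 1.3, 5.8]
opening: 0.236
```

```bash
python3 -c "
from h import *
rep()"
```

```text
t 13.55 along -0.0526 across -0.4920 z 0.0707 F along 1.71 across -0.55 z 5.84 open 0.2361863665575724 rpy [ 1.7992e+02 -2.0000e-02  1.5548e+02]
```

Request:
move_arm([
  [0,0,0,0,0,0,0.55],
  [0,0,0,0,0,0,0.55],
  [0,0,0,0,0,0,0.55],
  [0,0,-0.05,0,0,0,0.55],
  [0,0,-0.15,0,0,0,0.55],
  [0,0,-0.3,0,0,0,0.55],
  [0,0,-0.45,0,0,0,0.55],
  [0,0,-0.5,0,0,0,0.55],
])

```text
t: 14.55
eef_pos: [0.4261, -0.2543, 0.2248]
orientation: [-179.9, 0.3, 155.5]
contact_force: [-0.5, 0.9, -1.5]
opening: 0.451
```

Run:
```python
from h import *
import cv2
rep()
im=optics.get_image("wrist")[:,:,::-1]
cv2.imwrite("pics/w11.png",im)
s,p,R=state();print(p,s["orientation"],delta([.40,0,.25]))
```

```text
t 14.55 along -0.0538 across -0.4933 z 0.2248 F along 0.60 across 0.79 z -1.47 open 0.4513626225133776 rpy [-179.92    0.34  155.48]
[ 0.4263696  -0.25449421  0.22547094] [-179.90182362    0.39285481  155.47643444] [ 0.4315  0.7352 -0.086   0.      0.      0.    ]
```

View pics/w11.png

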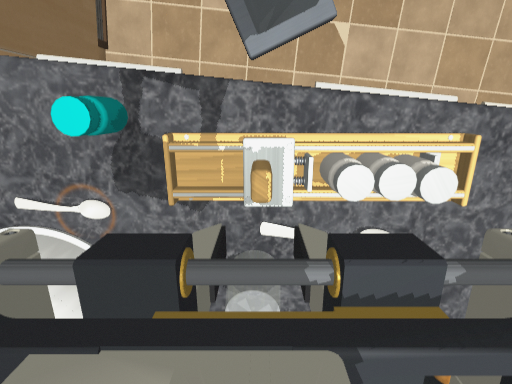

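Run:
```python
import cv2
im=cv2.imread("pics/w11.png")[125:215,230:390]
cv2.imwrite("pics/w11z.png",cv2.resize(im,None,fx=5,fy=5,interpolation=cv2.INTER_CUBIC))
```

```text
(no output)
```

View pics/w11z.png

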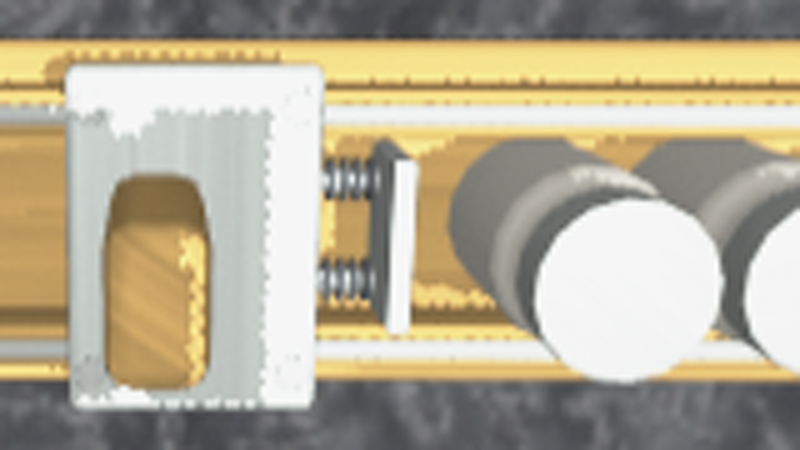

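Run:
```python
from h import *
import json
p=np.array([0.4263,-0.2544,0.2252]);R=Ro.from_euler("xyz",[-179.91,.37,155.48],degrees=True)
q=lambda u,v,z:wplane(p,R,230+(u+.5)/5-.5,125+(v+.5)/5-.5,z)
def sh(n,x): print(n,"along",round(x@A,4),"across",round(x@B,4))
for z in(.095,): sh("lid c",q(629,289,z));sh("lid L",q(536,289,z));sh("lid R",q(723,289,z))
sh("jar base left edge",q(449,225,.01));sh("same z.02",q(449,225,.02))
sh("saddle back",q(67,240,.044));sh("saddle front",q(321,240,.044))
sh("grip c",q(158,300,.108))
for z in(.04,.05,.06): sh("plate upper %g"%z,q(415,165,z));sh(" lower",q(410,332,z))
```

```text
lid c along 0.0459 across -0.4907
lid L along 0.0266 across -0.4907
lid R along 0.0655 across -0.4906
jar base left edge along 0.0259 across -0.4946
same z.02 along 0.0237 across -0.4926
saddle back along -0.0738 across -0.4916
saddle front along -0.0122 across -0.4914
grip c along -0.052 across -0.4899
plate upper 0.04 along 0.0103 across -0.4738
 lower along 0.0114 across -0.5157
plate upper 0.05 along 0.0085 across -0.4721
 lower along 0.0095 across -0.5129
plate upper 0.06 along 0.0066 across -0.4705
 lower along 0.0076 across -0.51
```

The gap reads 14–16 mm from the camera and about 14.8 mm from force and travel. I'll move the arm aside for a final look.

Request:
move_arm([
  [0.1,0.12,-0.05,0,0,0,0.55],
  [0.2,0.26,-0.08,0,0,0,0.55],
  [0.28,0.4,-0.08,0,0,0,0.55],
  [0.35,0.55,-0.08,0,0,0,0.55],
  [0.4,0.7,-0.08,0,0,0,0.55],
  [0.4,0.88,-0.08,0,0,0,0.55],
  [0.4,1.0,-0.08,0,0,0,0.55],
  [0.4,1.0,-0.08,0,0,0,0.55],
])

```text
t: 15.6
eef_pos: [0.4407, 0.0709, 0.2446]
orientation: [180.0, -0.0, 155.7]
contact_force: [-0.9, -1.1, -1.2]
opening: 0.45
```

Run:
```python
from h import *
import cv2
rep()
a=optics.get_image("top")[100:300,150:350,::-1]
b=optics.get_image("scene")[120:320,180:380,::-1]
cv2.imwrite("pics/f.png",np.hstack([cv2.resize(x,None,fx=2,fy=2,interpolation=cv2.INTER_CUBIC) for x in(a,b)]))
```

```text
t 15.6 along 0.2480 across -0.3712 z 0.2446 F along -1.37 across 0.39 z -1.19 open 0.4500086640406413 rpy [ 1.7999e+02 -3.0000e-02  1.5568e+02]
```

View pics/f.png

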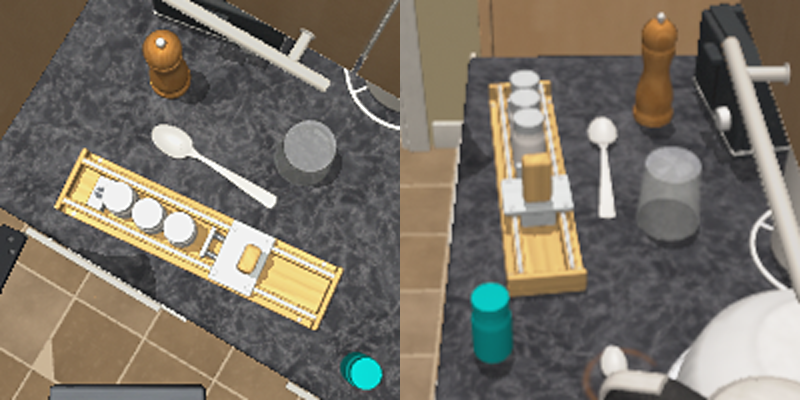

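The jars stand together at the stop, with the keeper clear of them. The mill, spoon, tumbler and turquoise look-alike are where they were.

```bash
python3 -c "
from bench import ticket
print(ticket.sign_off())"
```

```text
the job is handed in; nothing more can be done
None
```

I slid the keeper along until the three jars were tight against the end stop, backed it off and let go. The job is handed in at about 15.7 s on the robot's clock; hand-in reports no verdict.

- **Press:** the wrist read about 9.8 N, which is about 7.8 N on the jars after 2 N of assumed keeper friction. I held it for over a second. Jar_3 stopped moving as the force climbed, so the row had met the stop.
- **Clearance:** the gap between the front plate and jar_1 comes out at about 14.8 mm from force and travel. Measured in the wrist camera it is 14 to 16 mm, depending on which edge is used.
- **Final look:** in the last pictures the jars stand together at the stop and the arm is well clear. The pepper mill, spoon, tumbler and turquoise look-alike look unmoved.
- **Disagreements:** before the grasp, the top and wrist cameras differed by about 4 mm on the grip's position. A sideways force of about 3.6 N and an upward one of about 5 N also built up on the wrist while I held the keeper. I corrected the sideways force with a 0.3 mm shift; the upward one was gone after release.

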